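Scour the comal and hold the spark dial

ROBOT

A 6-joint arm with a two-finger parallel gripper is mounted at the origin on the work surface. World frame = base frame: x ahead of the robot, y to its left, z up, the work surface at z = 0. Lengths are in m, angles in rad, forces in N, time in s.
With the tool pointing down it reaches from about 0.35 to 0.875 m from the base axis. Payload 15.5 kg.
Tool frame: the origin (TCP) lies between the finger pads, 19 mm behind the fingertips; this is the grasp point; z points along the fingers, y is the line along which they close (so a half turn about z gives the same grasp; the last joint's range is limited). The gripper opens to 85 mm and grips with 20 to 120 N. Pads are 22 mm wide; open, the fingers measure 114 mm over their backs; the gripper's body (76 mm by 85 mm) begins 54 mm behind the grasp point. The pads swing forward as they close: fully open they stand 13 mm farther back than shut.
Start: joints at [1.046, 0.494, 1.345, -0, 1.302, -0.096], TCP at [0.26, 0.568, 0.25] pointing down, gripper open.
Joint ranges: [-2.91, 2.91], [-0.82, 2.16], [0.22, 2.67], [-1.22, 4.37], [0.12, 2.79], [-3.08, 3.08]. Speed limits (rad/s): [1.89, 1.89, 2.57, 3.01, 3.01, 3.01].

INTERFACE

Orientations are given as a 3x3 rotation matrix whose columns are the frame's x, y, z axes.
In Python, from plant import robot gives the robot as it stands. The module is installed in compiled form; this text tells all that it offers.
- The arm moves only by the tool apply_moves, never from a script. Its argument "targets" is a list of rows, each a list of 2 entries, a list of its own where there are three numbers: the shift along the tool's x, y, z normalised to -1 to 1, where 1 is 0.15 m, then the turn, a rotation vector about the tool's x, y, z normalised to -1 to 1, where 1 is pi rad. A call has 1 to 5 rows; each row is the pose to reach, as a shift and turn from the pose commanded when the call began, along the tool's axes at that moment, turning the shorter way round; what a row does not reach only later rows make up. A row lasts 1/10 s, in which the tool goes at most 50 mm and 8.59 degrees, less where a joint would pass 70% of its speed; a pose out of reach is approached as far as the arm can. A call with a number of a shift or a turn outside -1 to 1 is refused whole. A call with a gripper value outside its range is refused whole. "claw" is the closure, from -1 (fully open) to 1 (shut), set as the call begins (left out, the last holds). The fingers move at their own pace and stop on an object; the grip force is fixed at half the most. Time passes only in rows, so rows that repeat a pose let the fingers close. It gives the time, the measured TCP pose, the force, the opening and the grip force at its end, in the units of the state.
- robot.sense(): the state, without advancing time (a new reading comes with each control period).
- robot.read_camera(name): name is "scene" or "top"; returns (picture, depth): 400x640x3 uint8, red, green, blue; 400x640 float32, m along the optical axis (not along the pixel's ray), 0 where there is no reading.
- robot.get_calibration(name): a dict with "K" (3x3 intrinsics, pixels), "cam_to_world" (4x4, takes a point from camera to world coordinates). Camera axes: x right, y down, z forward; pixel columns grow to the right and rows downward; lengths in m; the calibration is good to about 2 mm. A picture is of the moment at which its call begins. get_calibration takes no time and is no camera call.
- robot.finish_job(): hands the job in; it is judged then, once.
Trained networks look in the newest picture that a camera, given by its name, has taken for a name from the list of things; names that differ only in an ending like _2 or _b are one class to them, and where a whole thing is asked for, a point or a joint stands for the part that bears it (a point fixed in the world has none). Each returns a list of dicts, best first, with "confidence" (0 to 1); they miss things now and then, are a little off and sometimes report something else, mostly with a low value. They report only what shows in the picture. A call takes as long as a camera call. They do not tell look-alikes from the thing itself.
- robot.boxes_of(camera, query): "at" ([x, y, z] in m, in world coordinates, good to about 4 mm: the middle of the surface that is visible of it).
The state is a dict: "t": time; "joint_positions": joint angles; "joint_vel": joint speeds; "tau": joint torques, N m; "eef_pos": TCP position; "tool_rot": TCP orientation; "force": force on the tool from outside, world axes, zero at the start; "moment": the same for the moment, N m; "grip_width": finger opening in m; "finger_force": force on a finger pad.
Only numpy, scipy, OpenCV 4.12 (cv2) and the standard library are available. Lean on these libraries where they do the work, as an engineer would, in place of code of your own. Each camera call takes 0.05 s, during which the arm holds its last target. There are 200 camera calls.

TASK

Get the cold comal ready: take the orange-handled scouring block from its cork trivet and, keeping a light steady push on the plate, scrape it flat in one slow pass through the middle of the round plate, from the end away from the red dial to the end nearest the dial, then set it (do not drop it) back upright near the middle of the trivet and let go. After that grip the red dial and turn it clockwise past its first two clicks to the third, the red mark; it springs back if released, so the program finishes while the fingers are still gripping it and holding it there. Leave the pitcher, cup and jar where they are.

Things in the scene. Friction and masses are not known exactly. Their poses are not given: they have to be found in the camera images.
- scraper: Loose scouring block, 0.24 to 0.39 kg: dark pad 90 (x) x 50 (y) x 14 mm, orange base 84 x 42 mm up to 22 mm, upright orange grip bar 76 mm long (x), 18 mm thick (y), 22 to 64 mm above the underside. Origin: centre of the underside, z up. Pinch the bar across its thickness from above at about 46 mm height. Starts upright on the trivet.
- trivet: Cork trivet, a fixed slab 130 (x) x 110 (y) x 10 mm lying on the work surface. Origin: centre of its underside; its top is 10 mm above that.
- comal: Round dark flat griddle plate, 260 mm across, on a fixed steel stove (300 x 400 mm, top at 60 mm). Origin: centre of its TOP face, 80 mm above the work surface; z up, +y points to the dial (the pass runs along +y), x across the pass. It floats on springs: starts to sink at about 3 N, then 1 mm per 2 N, up to 10 mm, without tilting.
- comal_sink (a joint): How far the comal is pushed down on its springs, m; 0 is up (at rest).
- dial_bar: Red grip bar of the dial, 205 mm from the comal's centre along the comal's +y: 46 mm long (x), 14 thick (y), standing 30 mm tall on a grey skirt 52 mm across. Origin: on the dial's vertical axis, 6 mm below the bar's top, 94 mm above the work surface: the TCP can grip here from above, closing along y. White stripe on its +x half: the pointer. At rest its x is parallel to the comal's x.
- dial (a joint): Dial angle, rad: 0 at rest, grows clockwise seen from above (vertical axis through dial_bar). Clicks at 0.40, 0.85 (white marks) and 1.25 (red mark, the third and last); stop at 1.40. A spring (0.06 N m at rest, 0.16 at the third click) turns it back to 0 when let go, whatever the click; turning it takes up to 0.2 N m.
- pitcher: Bystander: blue ceramic pitcher, 110 mm across, 160 mm tall, handle to 86 mm from the axis. Origin: centre of its underside.
- cup: Bystander: aluminium measuring cup, 76 mm across, 65 mm tall, flat handle reaching 112 mm from the axis along its +y. Origin: centre of its underside.
- jar: Bystander: jar, 68 mm across, 110 mm tall. Origin: centre of its underside.
Not all that is in view belongs to the job. Of the things shaped like the scraper, the orange one is meant.

How it is judged:
By the outcome, as a careful person would: the job done as asked, in the order asked, and still so for the second after the job is handed in, while the arm keeps its last pose, push and grip.
It also fails if it takes over 67 s, if anything falls off the work surface, if the arm or the gripper's body presses on something with over 40 N, if the wrist force passes 120 N, or if a joint passes its speed limit or range.

## Working session

There is one attempt and no reset: what is moved stays moved. The work goes in short steps, Python scripts to look and compute and a tool call to move; the robot and the scene stay as the last step left them, time stands still between calls to the robot, and variables do not carry over. Pictures are saved under pics/ and viewed, at most 10 in all, crops included, and the job is handed in when it is done.

Besides the shell and the picture viewer there is one more tool, called as name(argument=value, ...) on one line, values as JSON. apply_moves: Moves the arm, as the interface text tells. Scaled input: -1 to 1 covers 0.15 m each way for a shift and pi rad each way for a turn. Its arguments: {"type":"object","properties":{"targets":{"type":"array","items":{"type":"array"}},"claw":{"type":"number"}},"required":["targets"]}

```bash
mkdir -p pics
cat > h.py <<'E'
import numpy as np, cv2
from plant import robot
def cam(n):
    p,d=robot.read_camera(n); c=robot.get_calibration(n); return p,d,np.array(c["K"]),np.array(c["cam_to_world"])
def cloud(d,K,T):
    v,u=np.mgrid[:d.shape[0],:d.shape[1]]
    P=np.stack([(u-K[0,2])/K[0,0]*d,(v-K[1,2])/K[1,1]*d,d],-1)
    return P@T[:3,:3].T+T[:3,3]
E
python3 - <<'E'
from h import *
s=robot.sense(); print(s["t"],s["eef_pos"],np.round(s["tool_rot"],3).tolist(),s["grip_width"])
for n in("scene","top"):
    p,d,K,T=cam(n); cv2.imwrite(f"pics/{n}0.png",p[:,:,::-1]); np.savez(f"{n}0.npz",p=p,d=d,K=K,T=T)
    print(n,K[0,0],T.round(2).tolist())
    for q in("scraper","trivet","comal","dial_bar","pitcher","cup","jar"):
        print(q,[(np.round(b["at"],3).tolist(),round(b["confidence"],2)) for b in robot.boxes_of(n,q)])
E
```

```text
0.0 [0.2596826  0.56812685 0.24938048] [[-0.909, 0.416, -0.001], [0.416, 0.909, -0.001], [0.0, -0.001, -1.0]] 0.08554692900521783
scene 409.9023558786025 [[-0.03, 0.8, -0.6, 1.33], [1.0, 0.03, -0.01, 0.05], [0.01, -0.6, -0.8, 1.17], [0.0, 0.0, 0.0, 1.0]]
scraper [([0.534, -0.344, 0.036], 0.98), ([0.544, -0.191, 0.022], 0.83), ([0.361, -0.417, 0.019], 0.59), ([0.389, -0.237, 0.027], 0.59)]
trivet [([0.555, -0.359, 0.013], 0.67)]
comal [([0.684, -0.373, 0.038], 0.65), ([0.597, 0.043, 0.084], 0.56), ([0.67, 0.451, 0.103], 0.36)]
dial_bar [([0.614, 0.245, 0.07], 0.79)]
pitcher [([0.672, 0.454, 0.104], 0.63)]
cup [([0.688, -0.372, 0.038], 0.58)]
jar [([0.484, 0.448, 0.082], 0.64)]
top 488.7059128912402 [[-0.01, -0.99, 0.11, 0.37], [-1.0, 0.0, -0.02, 0.04], [0.02, -0.11, -0.99, 1.46], [0.0, 0.0, 0.0, 1.0]]
scraper [([0.339, -0.41, 0.023], 0.9), ([0.523, -0.189, 0.024], 0.72), ([0.374, -0.231, 0.023], 0.69), ([0.516, -0.341, 0.038], 0.56)]
trivet [([0.534, -0.358, 0.012], 0.65)]
comal [([0.587, 0.037, 0.074], 0.98), ([0.693, -0.372, 0.031], 0.62)]
dial_bar [([0.602, 0.237, 0.069], 0.75)]
pitcher [([0.648, 0.453, 0.098], 0.64)]
cup [([0.692, -0.372, 0.032], 0.77)]
jar [([0.46, 0.448, 0.112], 0.58)]
```

View pics/scene0.png

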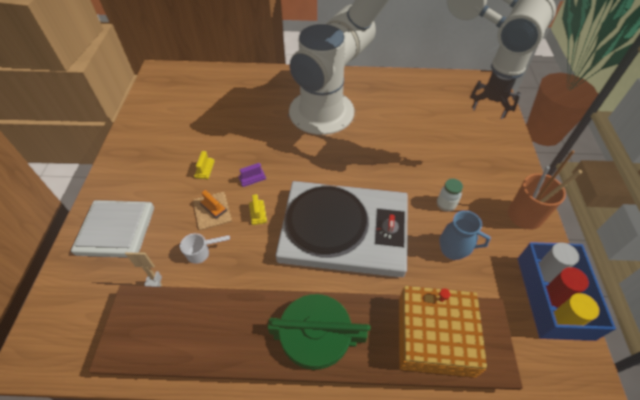

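View pics/top0.png

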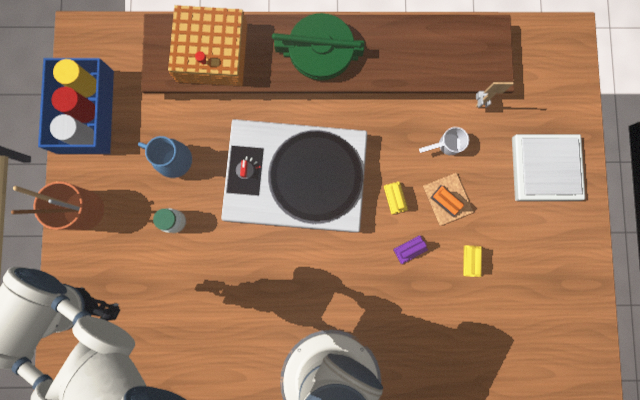

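```bash
cat > m.py <<'E'
from h import *
def meas(n,f=None):
    if f: z=np.load(f); p,d,K,T=z["p"],z["d"],z["K"],z["T"]
    else: p,d,K,T=cam(n)
    W=cloud(d,K,T); hsv=cv2.cvtColor(p,cv2.COLOR_RGB2HSV).astype(int); H,S,V=hsv[...,0],hsv[...,1],hsv[...,2]
    x,y,z=W[...,0],W[...,1],W[...,2]; ok=d>0
    def rep(name,m):
        Q=W[m]
        if len(Q)<8: print(n,name,len(Q)); return
        r=cv2.minAreaRect((Q[:,:2]*1000).astype(np.float32))
        c,s=np.linalg.eigh(np.cov(Q[:,:2].T)); a=s[:,1]
        print(n,name,len(Q),"med",np.median(Q,0).round(4),"zr",np.percentile(Q[:,2],[5,95]).round(4),"rect",np.round(r[0],1),np.round(r[1],1),round(r[2],1),"axis",round(np.degrees(np.arctan2(a[1],a[0]))%180,1))
    reg=lambda x0,x1,y0,y1:ok&(x>x0)&(x<x1)&(y>y0)&(y<y1)
    org=(H>5)&(H<14)&(S>190)&(V>120)
    rep("orange",reg(.42,.65,-.45,-.26)&org)
    rep("orange top",reg(.42,.65,-.45,-.26)&org&(z>.055))
    rep("trivet",reg(.42,.66,-.45,-.26)&(z>.006)&(z<.016))
    rep("plate",reg(.4,.8,-.12,.19)&(V<75)&(z>.07))
    rep("stove",reg(.35,.85,-.2,.4)&(z>.05)&(z<.068))
    rep("dial red",reg(.5,.7,.17,.32)&((H<6)|(H>174))&(S>150)&(z>.08))
    rep("dial all",reg(.5,.7,.17,.32)&(z>.088))
    rep("table",reg(.25,.35,-.1,.1)&(z<.03))
    return p,d,K,T
if __name__=="__main__":
    for n in("scene","top"): p,d,K,T=meas(n,n+"0.npz")
    z=np.load("scene0.npz"); a=z["p"][170:240,170:290]; z=np.load("top0.npz"); b=z["p"][150:270,370:490]; c=z["p"][130:210,220:300]
    r=lambda i:cv2.resize(i,(380,380 if i is not a else 220),interpolation=cv2.INTER_CUBIC)
    r2=lambda i:cv2.resize(i,(390,290),interpolation=cv2.INTER_CUBIC)
    cv2.imwrite("pics/crop0.png",np.vstack([np.hstack([r2(a),r2(b)]),np.hstack([r2(c),r2(np.load("scene0.npz")["p"][190:265,340:440])])])[:,:,::-1])
E
python3 m.py
```

```text
scene orange 7
scene orange top 5
scene trivet 704 med [ 0.55   -0.3576  0.0109] zr [0.0065 0.0148] rect [ 539.7 -355.1] [188.9 238. ] 89.8 axis 14.6
scene plate 4194 med [0.6024 0.0392 0.0817] zr [0.0779 0.0854] rect [593.3  38.6] [252.5 251.5] 42.1 axis 93.2
scene stove 5271 med [0.6614 0.1827 0.0617] zr [0.0568 0.0657] rect [639.5  53.4] [508.4 421.5] 89.6 axis 98.8
scene dial red 24 med [0.5962 0.2446 0.1011] zr [0.0988 0.1046] rect [597.1 244.4] [12.9 19.2] 84.1 axis 164.4
scene dial all 65 med [0.6113 0.2422 0.101 ] zr [0.0906 0.1048] rect [610.8 242.9] [14.  46.7] 84.0 axis 172.9
scene table 1056 med [ 3.014e-01 -3.000e-04  1.900e-03] zr [-0.0023  0.0062] rect [ 3.e+02 -2.e-01] [ 99.7 198.8] 0.0 axis 90.0
top orange 22 med [ 0.5185 -0.341   0.0688] zr [0.0444 0.0758] rect [ 519.4 -348.8] [72.7 17.9] 48.7 axis 46.9
top orange top 13 med [ 0.5188 -0.3424  0.0728] zr [0.0659 0.0762] rect [ 519.1 -349.2] [71.8 17.9] 48.7 axis 46.3
top trivet 1061 med [ 0.5341 -0.3579  0.0101] zr [0.0064 0.0148] rect [ 540.3 -355. ] [188.4 238.9] 89.5 axis 6.4
top plate 6258 med [0.5862 0.0412 0.0805] zr [0.0757 0.0851] rect [587.9  40.1] [254.9 255.8] 89.8 axis 35.4
top stove 7979 med [0.6009 0.1854 0.0604] zr [0.0551 0.0659] rect [638.   99.2] [423.5 595.7] 0.1 axis 86.1
top dial red 55 med [0.6008 0.2432 0.0988] zr [0.0881 0.1052] rect [605.  244.6] [13.  42.3] 86.7 axis 171.1
top dial all 91 med [0.604  0.2444 0.0994] zr [0.0928 0.1053] rect [606.6 245.2] [14.7 48. ] 85.9 axis 174.8
top table 2330 med [0.2999 0.0016 0.0005] zr [-0.0048  0.0058] rect [299.7  -0. ] [199.3  99.6] 89.6 axis 90.2
```

View pics/crop0.png

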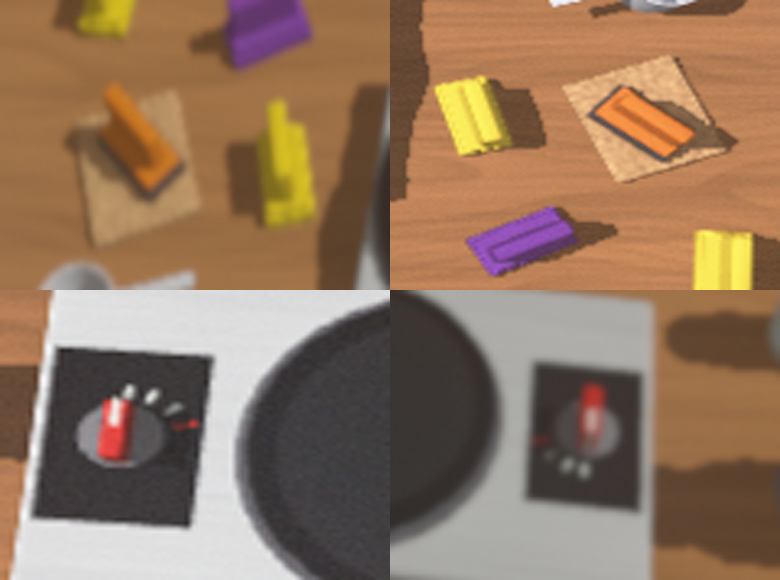

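The crop shows: orange block on the cork trivet (top pixel 447,201; scene 212,204). Look-alikes: yellow (top 396,197 and 473,261; scene 258,209 and 204,165), purple (top 410,250; scene 252,175). I choose the orange one. The dial (top 245,168) has its white stripe towards +x, and its marks run clockwise.

```bash
cat > m2.py <<'E'
from h import *
def plane(mask,K,T,z):
    c=max(cv2.findContours(mask.astype(np.uint8),0,1)[0],key=cv2.contourArea)[:,0].astype(float)
    r=np.c_[(c[:,0]-K[0,2])/K[0,0],(c[:,1]-K[1,2])/K[1,1],np.ones(len(c))]@T[:3,:3].T
    return (T[:3,3]+r*((z-T[2,3])/r[:,2])[:,None])[:,:2]
def hsvof(p): h=cv2.cvtColor(p,cv2.COLOR_RGB2HSV).astype(int); return h[...,0],h[...,1],h[...,2]
E
python3 - <<'E'
from m2 import *
for n in("scene","top"):
    z=np.load(n+"0.npz"); p,d,K,T=z["p"],z["d"],z["K"],z["T"]; H,S,V=hsvof(p); W=cloud(d,K,T)
    x,y,zz=[W[...,i] for i in range(3)]
    reg=lambda x0,x1,y0,y1:(x>x0)&(x<x1)&(y>y0)&(y<y1)
    for nm,m,h in(("plate",reg(.42,.76,-.11,.185)&(V<105)&(S<90)&(zz>.066),.08),
                  ("stove",reg(.38,.82,-.17,.32)&((S<60)|(V<90))&(zz>.045),.06),
                  ("orange",reg(.45,.6,-.42,-.28)&(H>3)&(H<15)&(S>175)&(V>130)&(zz>.022),.05),
                  ("trivet",reg(.44,.63,-.45,-.27)&(zz>.004)&(V>150)&(H>8)&(H<20),.01)):
        k=np.ones((3,3),np.uint8); m=cv2.morphologyEx(m.astype(np.uint8),cv2.MORPH_OPEN,k) if nm!="orange" else m
        Q=(plane(m,K,T,h)*1000).astype(np.float32)
        e=cv2.fitEllipse(Q) if nm=="plate" else cv2.minAreaRect(Q)
        print(n,nm,m.sum(),np.round(e[0],1),np.round(e[1],1),round(e[2],1))
    m=reg(.48,.57,-.4,-.3)&(zz>.062)
    Q=W[m]; e=cv2.minAreaRect((Q[:,:2]*1000).astype(np.float32)); print(n,"bar",len(Q),Q.mean(0).round(4),np.round(e[0],1),np.round(e[1],1),round(e[2],1))
E
```

```text
scene plate 4269 [592.   39.4] [255.2 257.1] 77.1
scene stove 9630 [598.9  98.5] [398.2 305.9] 84.7
scene orange 66 [ 524.6 -355.9] [113.2  34. ] 44.7
scene trivet 661 [ 562.8 -343.6] [ 60.  108.5] 19.6
scene bar 122 [ 0.5242 -0.3507  0.0735] [ 522.  -351.4] [76.9 19.2] 47.5
top plate 6341 [587.4  41.5] [255.4 256.6] 104.9
top stove 13785 [592.4 101. ] [398.2 298.5] 84.8
top orange 379 [ 517.5 -346.5] [82.2 40.4] 48.3
top trivet 1249 [ 525.4 -355.7] [131.3 111.4] 20.8
top bar 180 [ 0.5184 -0.3491  0.0735] [ 518.7 -350. ] [76.4 19.4] 49.6
```

apply_moves(targets=[[[-0.4,-0.95,0],[0,0,0.3]],[[-0.4,-0.95,0],[0,0,0.3]],[[-0.4,-0.95,0],[0,0,0.3]],[[-0.4,-0.95,0],[0,0,0.3]]])

```text
t: 1.2
eef_pos: [0.2538, 0.4089, 0.2498]
tool_rot: [[-0.509, 0.861, -0.002], [0.861, 0.509, -0.003], [-0.002, -0.003, -1.0]]
force: [0.4, -0.3, -0.1]
grip_width: 0.0853
finger_force: 0.0
```

```bash
cat > go.py <<'E'
import sys
from h import *
from scipy.spatial.transform import Rotation as R
def go(x,y,z,yaw,P=None,Rm=None):
    s=robot.sense(); P=s["eef_pos"] if P is None else P; Rm=np.array(s["tool_rot"] if Rm is None else Rm)
    c,n=np.cos(np.radians(yaw)),np.sin(np.radians(yaw)); G=np.array([[c,n,0],[n,-c,0],[0,0,-1.]])
    sh=Rm.T@(np.array([x,y,z])-P)/.15; tr=R.from_matrix(Rm.T@G).as_rotvec()/np.pi
    print("shift",sh.round(4),"turn",tr.round(4),"j6",round(s["joint_positions"][5],2),"t",round(s["t"],2),"F",np.round(s["force"],1))
    return G
if __name__=="__main__":
    a=[float(v) for v in sys.argv[1:]]; P=Rm=None
    for i in range(0,len(a),4):
        Rm=go(*a[i:i+4],P,Rm); P=np.array(a[i:i+3])
E
python3 go.py .33 .28 .25 100  .40 .14 .25 80  .46 0 .25 65  .50 -.13 .25 48.5 .5205 -.26 .2 48.5  .5205 -.3505 .12 48.5
```

```text
shift [-9.982e-01 -7.000e-04  3.000e-04] turn [-0.0008  0.0007  0.1146] j6 0.36 t 1.2 F [ 0.4 -0.3 -0.1]
shift [-1.0002  0.2975  0.    ] turn [0.     0.     0.1111] j6 0.36 t 1.2 F [ 0.4 -0.3 -0.1]
shift [-0.8497  0.556   0.    ] turn [0.     0.     0.0833] j6 0.36 t 1.2 F [ 0.4 -0.3 -0.1]
shift [-0.6728  0.608   0.    ] turn [0.     0.     0.0917] j6 0.36 t 1.2 F [ 0.4 -0.3 -0.1]
shift [-0.5585  0.6766  0.3333] turn [0. 0. 0.] j6 0.36 t 1.2 F [ 0.4 -0.3 -0.1]
shift [-0.4519  0.3998  0.5333] turn [0. 0. 0.] j6 0.36 t 1.2 F [ 0.4 -0.3 -0.1]
```

apply_moves(targets=[[[-0.998,0,0],[0,0,0.1146]],[[-0.998,0,0],[0,0,0.1146]],[[-0.998,0,0],[0,0,0.1146]],[[-0.998,0,0],[0,0,0.1146]]])

```text
t: 1.6
eef_pos: [0.3349, 0.2816, 0.2502]
tool_rot: [[-0.173, 0.985, 0.001], [0.985, 0.173, -0.001], [-0.001, 0.001, -1.0]]
force: [0.5, 0.9, 0.3]
grip_width: 0.0853
finger_force: 0.0
```

apply_moves(targets=[[[-1,0.298,0],[0,0,0.111]],[[-1,0.298,0],[0,0,0.111]],[[-1,0.298,0],[0,0,0.111]],[[-1,0.298,0],[0,0,0.111]]])

```text
t: 2.0
eef_pos: [0.4056, 0.1427, 0.2502]
tool_rot: [[0.171, 0.985, 0.001], [0.985, -0.171, -0.001], [-0.0, 0.002, -1.0]]
force: [-0.3, 1.3, -0.9]
grip_width: 0.0855
finger_force: 0.0
```

apply_moves(targets=[[[-0.85,0.556,0],[0,0,0.083]],[[-0.85,0.556,0],[0,0,0.083]],[[-0.85,0.556,0],[0,0,0.083]],[[-0.85,0.556,0],[0,0,0.083]]])

```text
t: 2.4
eef_pos: [0.4669, 0.0027, 0.2501]
tool_rot: [[0.418, 0.909, 0.002], [0.909, -0.418, -0.001], [-0.0, 0.002, -1.0]]
force: [0.7, -0.2, 0.4]
grip_width: 0.0854
finger_force: 0.0
```

apply_moves(targets=[[[-0.67,0.608,0],[0,0,0.092]],[[-0.67,0.608,0],[0,0,0.092]],[[-0.67,0.608,0],[0,0,0.092]],[[-0.67,0.608,0],[0,0,0.092]]])

```text
t: 2.8
eef_pos: [0.5074, -0.1255, 0.2499]
tool_rot: [[0.658, 0.753, 0.001], [0.753, -0.658, -0.001], [0.0, 0.001, -1.0]]
force: [0.1, 0.0, 0.5]
grip_width: 0.0851
finger_force: 0.0
```

apply_moves(targets=[[[-0.56,0.677,0.333],[0,0,0]],[[-0.56,0.677,0.333],[0,0,0]],[[-0.56,0.677,0.333],[0,0,0]],[[-0.56,0.677,0.333],[0,0,0]]])

```text
t: 3.2
eef_pos: [0.5275, -0.255, 0.198]
tool_rot: [[0.658, 0.753, -0.002], [0.753, -0.658, 0.0], [-0.001, -0.001, -1.0]]
force: [-0.3, 0.2, -0.2]
grip_width: 0.0853
finger_force: 0.0
```

```bash
python3 go.py .5205 -.3505 .11 48.5 .5205 -.3505 .056 48.5
```

```text
shift [-0.51    0.3843  0.5863] turn [-0.0005  0.0002  0.002 ] j6 0.17 t 3.2 F [-0.3  0.2 -0.2]
shift [0.   0.   0.36] turn [0. 0. 0.] j6 0.17 t 3.2 F [-0.3  0.2 -0.2]
```

apply_moves(targets=[[[-0.51,0.384,0.586],[0,0,0.002]],[[-0.51,0.384,0.586],[0,0,0.002]],[[-0.51,0.384,0.586],[0,0,0.002]],[[-0.51,0.384,0.586],[0,0,0.002]],[[-0.51,0.384,0.586],[0,0,0.002]]])

```text
t: 3.7
eef_pos: [0.5208, -0.3467, 0.1121]
tool_rot: [[0.661, 0.75, -0.001], [0.75, -0.661, 0.001], [0.0, -0.001, -1.0]]
force: [-0.1, 0.3, 0.3]
grip_width: 0.0852
finger_force: 0.0
```

```bash
python3 go.py .5205 -.3505 .056 48.5
python3 - <<'E'
from h import *
t,s=[cam(n)[0] for n in("top","scene")]
r=lambda i:cv2.resize(i,(390,390),interpolation=cv2.INTER_CUBIC)
cv2.imwrite("pics/pre.png",np.hstack([r(t[140:260,390:510]),r(s[150:250,160:260])])[:,:,::-1])
E
```

```text
shift [-0.0203  0.0155  0.3741] turn [-0.0004 -0.0001  0.0007] j6 0.04 t 3.7 F [-0.1  0.3  0.3]
```

View pics/pre.png

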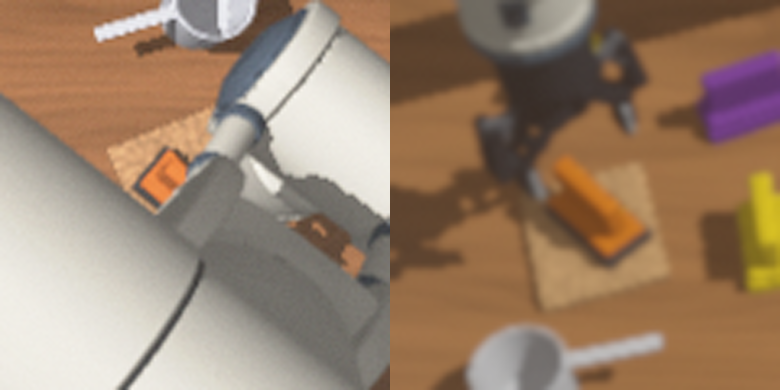

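The arm hides most of the top view. The scene crop shows the open fingers straddling the orange bar (about pixel 565,190 of the crop), so I'll go down and grip.

apply_moves(targets=[[[0,0,0.12],[0,0,0]],[[0,0,0.24],[0,0,0]],[[0,0,0.36],[0,0,0]],[[0,0,0.36],[0,0,0]],[[0,0,0.36],[0,0,0]]])

```text
t: 4.3
eef_pos: [0.5211, -0.3475, 0.0592]
tool_rot: [[0.661, 0.751, 0.001], [0.751, -0.661, -0.0], [0.0, 0.001, -1.0]]
force: [0.6, 0.1, 0.3]
grip_width: 0.0857
finger_force: 0.0
```

apply_moves(targets=[[[0,0,0],[0,0,0]],[[0,0,0],[0,0,0]],[[0,0,0],[0,0,0]],[[0,0,0],[0,0,0]],[[0,0,0],[0,0,0]]], claw=1)

```text
t: 4.8
eef_pos: [0.5207, -0.3484, 0.0585]
tool_rot: [[0.662, 0.75, 0.001], [0.75, -0.662, -0.0], [0.0, 0.001, -1.0]]
force: [0.5, -1.1, 1.9]
grip_width: 0.0171
finger_force: 58.7
```

apply_moves(targets=[[[0,0,0],[0,0,0]],[[0,0,0],[0,0,0]],[[0,0,0],[0,0,0]],[[0,0,0],[0,0,0]]])

```text
t: 5.2
eef_pos: [0.5207, -0.3484, 0.0585]
tool_rot: [[0.662, 0.75, 0.0], [0.75, -0.662, -0.0], [0.0, 0.001, -1.0]]
force: [0.3, 0.9, 6.5]
grip_width: 0.0174
finger_force: 59.5
```

apply_moves(targets=[[[0,0,-0.1],[0,0,0]],[[0,0,-0.3],[0,0,0]],[[0,0,-0.6],[0,0,0]],[[0,0,-0.9],[0,0,0]],[[0,0,-0.9],[0,0,0]]])

```text
t: 5.7
eef_pos: [0.5226, -0.3499, 0.2]
tool_rot: [[0.661, 0.75, 0.007], [0.75, -0.661, -0.006], [0.0, 0.01, -1.0]]
force: [0.7, 0.3, -4.3]
grip_width: 0.0172
finger_force: 59.5
```

apply_moves(targets=[[[0,0,0],[0,0,0]],[[0,0,0],[0,0,0]],[[0,0,0],[0,0,0]]])

```text
t: 6.0
eef_pos: [0.5198, -0.3476, 0.1916]
tool_rot: [[0.661, 0.75, -0.002], [0.75, -0.661, 0.002], [-0.0, -0.003, -1.0]]
force: [-1.1, -0.5, -3.5]
grip_width: 0.0172
finger_force: 59.5
```

```bash
python3 - <<'E'
from m2 import *
print(robot.sense()["eef_pos"],robot.sense()["force"],robot.sense()["moment"])
for n in("scene","top"):
    p,d,K,T=cam(n); np.savez(n+"1.npz",p=p,d=d,K=K,T=T); W=cloud(d,K,T); H,S,V=hsvof(p)
    m=(H>3)&(H<15)&(S>175)&(V>110)&(W[...,2]>.12)&(W[...,2]<.25)&(abs(W[...,0]-.52)<.09)&(abs(W[...,1]+.35)<.09)
    Q=W[m]; print(n,len(Q), np.percentile(Q,[3,50,97],axis=0).round(3).tolist() if len(Q) else 0)
    H0=(H>8)&(H<22)&(abs(W[...,0]-.53)<.09)&(abs(W[...,1]+.355)<.09)
s=np.load("scene1.npz")["p"]; t=np.load("top1.npz")["p"]
r=lambda i:cv2.resize(i,(390,390),interpolation=cv2.INTER_CUBIC)
cv2.imwrite("pics/lift.png",np.hstack([r(t[140:260,390:510]),r(s[140:240,160:260])])[:,:,::-1])
E
python3 go.py .5205 -.3505 .191 48.5
```

```text
[ 0.51979419 -0.34762042  0.19157667] [-1.08910404 -0.4581546  -3.50642812] [-0.0062424  -0.00017068 -0.03801419]
scene 116 [[0.516, -0.353, 0.16], [0.542, -0.333, 0.176], [0.555, -0.313, 0.209]]
top 99 [[0.515, -0.345, 0.162], [0.535, -0.32, 0.169], [0.555, -0.309, 0.209]]
shift [-0.0113  0.0138  0.006 ] turn [-0.0007  0.      0.0005] j6 0.04 t 6.1 F [-1.2 -0.4 -4. ]
```

View pics/lift.png

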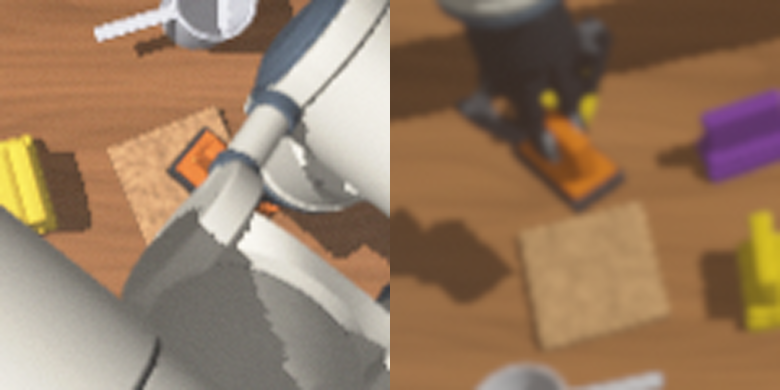

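Block held level, trivet fully visible in the right crop (centre about 593,277).

```bash
python3 - <<'E'
from m2 import *
z=np.load("scene1.npz"); p,d,K,T=z["p"],z["d"],z["K"],z["T"]; g=p[188:234,188:236].reshape(-1,3).astype(np.float32)
lab=cv2.cvtColor(p,cv2.COLOR_RGB2LAB).astype(float); ref=lab[205:217,206:218].reshape(-1,3).mean(0)
m=np.zeros(d.shape,np.uint8); q=np.linalg.norm(lab-ref,axis=2)<22; m[185:240,185:240]=q[185:240,185:240]
m=cv2.morphologyEx(m,cv2.MORPH_OPEN,np.ones((5,5),np.uint8)); e=cv2.minAreaRect((plane(m,K,T,.01)*1000).astype(np.float32)); print(e,m.sum())
E
python3 go.py .55 -.205 .191 22  .5809 -.0570 .180 -5.2 .5809 -.0570 .136 -5.2
```

```text
((525.8395385742188, -355.5544128417969), (136.1734161376953, 113.29364013671875), 20.65519905090332) 1037
shift [ 0.8463 -0.4804  0.007 ] turn [-0.0007  0.0002  0.1477] j6 0.04 t 6.1 F [-1.2 -0.4 -4. ]
shift [ 0.5606 -0.8377  0.0733] turn [0.     0.     0.1511] j6 0.04 t 6.1 F [-1.2 -0.4 -4. ]
shift [0.     0.     0.2933] turn [0. 0. 0.] j6 0.04 t 6.1 F [-1.2 -0.4 -4. ]
```

apply_moves(targets=[[[0.21,-0.12,0],[0,0,0.037]],[[0.42,-0.24,0],[0,0,0.074]],[[0.63,-0.36,0],[0,0,0.111]],[[0.846,-0.48,0.007],[0,0,0.148]],[[0.846,-0.48,0.007],[0,0,0.148]]])

```text
t: 6.6
eef_pos: [0.5506, -0.2013, 0.1913]
tool_rot: [[0.928, 0.371, -0.002], [0.371, -0.928, 0.002], [-0.001, -0.002, -1.0]]
force: [-0.5, -0.9, -4.2]
grip_width: 0.0172
finger_force: 59.8
```

apply_moves(targets=[[[0.14,-0.21,0],[0,0,0.038]],[[0.28,-0.42,0.02],[0,0,0.076]],[[0.42,-0.63,0.04],[0,0,0.113]],[[0.56,-0.838,0.073],[0,0,0.151]],[[0.56,-0.838,0.073],[0,0,0.151]]])

```text
t: 7.1
eef_pos: [0.5814, -0.0537, 0.18]
tool_rot: [[0.996, -0.093, -0.002], [-0.093, -0.996, 0.001], [-0.002, -0.001, -1.0]]
force: [-0.6, -1.1, -3.9]
grip_width: 0.017
finger_force: 60.5
```

apply_moves(targets=[[[0,0,0.1],[0,0,0]],[[0,0,0.2],[0,0,0]],[[0,0,0.293],[0,0,0]],[[0,0,0.293],[0,0,0]],[[0,0,0.293],[0,0,0]]])

```text
t: 7.6
eef_pos: [0.5813, -0.0578, 0.1371]
tool_rot: [[0.996, -0.091, -0.001], [-0.091, -0.996, 0.0], [-0.001, 0.0, -1.0]]
force: [-0.0, 0.3, -3.6]
grip_width: 0.017
finger_force: 60.4
```

```bash
python3 go.py .5809 -.0570 .136 -5.2;  python3 - <<'E'
from m2 import *
for n in("scene","top"):
    p,d,K,T=cam(n); np.savez(n+"2.npz",p=p,d=d,K=K,T=T); W=cloud(d,K,T); H,S,V=hsvof(p)
    m=(H>3)&(H<15)&(S>175)&(V>110)&(W[...,2]>.08)&(W[...,2]<.2)&(abs(W[...,0]-.58)<.09)&(abs(W[...,1]+.05)<.09)
    Q=W[m]; print(n,len(Q), np.percentile(Q,[3,50,97],axis=0).round(3).tolist() if len(Q) else 0)
s=np.load("scene2.npz")["p"]; t=np.load("top2.npz")["p"]
r=lambda i:cv2.resize(i,(390,390),interpolation=cv2.INTER_CUBIC)
cv2.imwrite("pics/start.png",np.hstack([r(t[110:240,260:390]),r(s[160:280,260:380])])[:,:,::-1])
E
```

```text
shift [-0.0034 -0.0051  0.0072] turn [ 0.      0.0002 -0.0001] j6 1.46 t 7.6 F [-0.   0.3 -3.6]
scene 130 [[0.576, -0.077, 0.107], [0.612, -0.06, 0.126], [0.621, -0.04, 0.158]]
top 34 [[0.538, -0.064, 0.109], [0.548, -0.048, 0.149], [0.563, -0.039, 0.158]]
```

View pics/start.png

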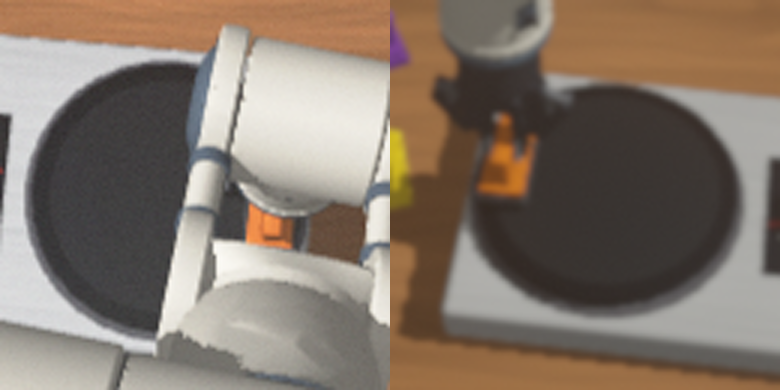

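Scene crop: the block hovers just inside the plate's far-from-dial edge (about pixel 505,185), square to the pass. Descending in small steps.

apply_moves(targets=[[[0,-0.003,0.013],[0,0,0]],[[0,-0.003,0.027],[0,0,0]],[[0,-0.003,0.04],[0,0,0]],[[0,-0.003,0.04],[0,0,0]],[[0,-0.003,0.04],[0,0,0]]])

```text
t: 8.2
eef_pos: [0.5814, -0.057, 0.1312]
tool_rot: [[0.996, -0.091, -0.0], [-0.091, -0.996, 0.0], [-0.0, 0.0, -1.0]]
force: [0.9, 1.1, -2.9]
grip_width: 0.017
finger_force: 60.4
```

apply_moves(targets=[[[0,0,0.007],[0,0,0]],[[0,0,0.007],[0,0,0]],[[0,0,0.007],[0,0,0]]])

```text
t: 8.5
eef_pos: [0.5814, -0.0569, 0.1301]
tool_rot: [[0.996, -0.091, -0.0], [-0.091, -0.996, 0.0], [-0.0, -0.0, -1.0]]
force: [-0.2, 0.1, -3.6]
grip_width: 0.0175
finger_force: 60.4
```

apply_moves(targets=[[[0,0,0.007],[0,0,0]],[[0,0,0.007],[0,0,0]],[[0,0,0.007],[0,0,0]]])

```text
t: 8.8
eef_pos: [0.5814, -0.057, 0.129]
tool_rot: [[0.996, -0.091, -0.0], [-0.091, -0.996, 0.0], [-0.0, -0.0, -1.0]]
force: [-0.1, -0.2, -3.9]
grip_width: 0.0171
finger_force: 60.4
```

Run:
```python
from h import *
z=np.load("top0.npz"); W=cloud(z["d"],z["K"],z["T"]); r=np.hypot(W[...,0]-.587,W[...,1]-.041)
for a,b in((0,60),(60,100),(100,110),(110,117),(117,122),(122,127),(127,132),(135,145)):
    m=(r>a/1e3)&(r<b/1e3); print(a,b,W[m][:,2].mean().round(4),np.median(W[m][:,2]).round(4))
```

```text
0 60 0.0805 0.0805
60 100 0.0805 0.0806
100 110 0.0806 0.0806
110 117 0.0805 0.0804
117 122 0.0802 0.0803
122 127 0.08 0.0798
127 132 0.0723 0.0763
135 145 0.0604 0.0606
```

apply_moves(targets=[[[0,0,0.007],[0,0,0]],[[0,0,0.007],[0,0,0]],[[0,0,0.007],[0,0,0]]])

```text
t: 9.1
eef_pos: [0.5815, -0.057, 0.1282]
tool_rot: [[0.996, -0.091, 0.0], [-0.091, -0.996, -0.0], [0.0, 0.0, -1.0]]
force: [-0.0, 0.6, 0.4]
grip_width: 0.0174
finger_force: 61.1
```

apply_moves(targets=[[[0,0,0.007],[0,0,0]],[[0,0,0.007],[0,0,0]],[[0,0,0.007],[0,0,0]]])

```text
t: 9.4
eef_pos: [0.5815, -0.057, 0.1271]
tool_rot: [[0.996, -0.091, 0.0], [-0.091, -0.996, -0.0], [0.0, 0.0, -1.0]]
force: [-1.6, 0.2, 2.2]
grip_width: 0.0172
finger_force: 61.4
```

apply_moves(targets=[[[0,0,0.007],[0,0,0]],[[0,0,0.007],[0,0,0]],[[0,0,0.007],[0,0,0]]])

```text
t: 9.7
eef_pos: [0.5816, -0.057, 0.126]
tool_rot: [[0.996, -0.091, 0.0], [-0.091, -0.996, -0.0], [0.0, 0.0, -1.0]]
force: [-0.6, -0.4, 4.6]
grip_width: 0.0174
finger_force: 61.7
```

apply_moves(targets=[[[0,-0.02,0],[0,0,0]],[[0,-0.04,0],[0,0,0]],[[0,-0.06,0],[0,0,0]],[[0,-0.08,0],[0,0,0]],[[0,-0.1,0],[0,0,0]]])

```text
t: 10.2
eef_pos: [0.5829, -0.0418, 0.126]
tool_rot: [[0.996, -0.091, 0.0], [-0.091, -0.996, -0.0], [0.0, 0.0, -1.0]]
force: [-0.3, -4.6, 4.4]
grip_width: 0.0171
finger_force: 61.7
```

apply_moves(targets=[[[0,-0.02,0],[0,0,0]],[[0,-0.04,0],[0,0,0]],[[0,-0.06,0],[0,0,0]],[[0,-0.08,0],[0,0,0]],[[0,-0.1,0],[0,0,0]]])

```text
t: 10.7
eef_pos: [0.5842, -0.0268, 0.1259]
tool_rot: [[0.996, -0.091, -0.0], [-0.091, -0.996, 0.0], [-0.0, -0.0, -1.0]]
force: [-0.1, -4.9, 4.5]
grip_width: 0.017
finger_force: 61.7
```

apply_moves(targets=[[[0,-0.02,0],[0,0,0]],[[0,-0.04,0],[0,0,0]],[[0,-0.06,0],[0,0,0]],[[0,-0.08,0],[0,0,0]],[[0,-0.1,0],[0,0,0]]])

```text
t: 11.2
eef_pos: [0.5856, -0.0119, 0.1259]
tool_rot: [[0.996, -0.091, 0.0], [-0.091, -0.996, -0.0], [0.0, 0.0, -1.0]]
force: [-1.2, -5.0, 4.4]
grip_width: 0.0176
finger_force: 61.7
```

Steady. Continuing to the dial end, 10 more steps of 15 mm.

apply_moves(targets=[[[0,-0.02,0],[0,0,0]],[[0,-0.04,0],[0,0,0]],[[0,-0.06,0],[0,0,0]],[[0,-0.08,0],[0,0,0]],[[0,-0.1,0],[0,0,0]]])

```text
t: 11.7
eef_pos: [0.5869, 0.003, 0.1259]
tool_rot: [[0.996, -0.091, -0.0], [-0.091, -0.996, -0.0], [-0.0, 0.0, -1.0]]
force: [-0.0, -4.6, 4.0]
grip_width: 0.017
finger_force: 61.7
```

apply_moves(targets=[[[0,-0.02,0],[0,0,0]],[[0,-0.04,0],[0,0,0]],[[0,-0.06,0],[0,0,0]],[[0,-0.08,0],[0,0,0]],[[0,-0.1,0],[0,0,0]]])

```text
t: 12.2
eef_pos: [0.5883, 0.018, 0.1259]
tool_rot: [[0.996, -0.091, -0.0], [-0.091, -0.996, -0.0], [-0.0, 0.0, -1.0]]
force: [-0.7, -4.2, 4.4]
grip_width: 0.0169
finger_force: 61.7
```

apply_moves(targets=[[[0,-0.02,0],[0,0,0]],[[0,-0.04,0],[0,0,0]],[[0,-0.06,0],[0,0,0]],[[0,-0.08,0],[0,0,0]],[[0,-0.1,0],[0,0,0]]])

```text
t: 12.7
eef_pos: [0.5897, 0.0329, 0.1259]
tool_rot: [[0.996, -0.091, -0.0], [-0.091, -0.996, -0.0], [-0.0, 0.0, -1.0]]
force: [0.6, -4.3, 5.1]
grip_width: 0.0171
finger_force: 61.7
```

apply_moves(targets=[[[0,-0.02,0],[0,0,0]],[[0,-0.04,0],[0,0,0]],[[0,-0.06,0],[0,0,0]],[[0,-0.08,0],[0,0,0]],[[0,-0.1,0],[0,0,0]]])

```text
t: 13.2
eef_pos: [0.591, 0.0478, 0.1259]
tool_rot: [[0.996, -0.091, -0.0], [-0.091, -0.996, 0.0], [-0.0, -0.0, -1.0]]
force: [-1.0, -4.2, 4.7]
grip_width: 0.0175
finger_force: 61.7
```

apply_moves(targets=[[[0,-0.02,0],[0,0,0]],[[0,-0.04,0],[0,0,0]],[[0,-0.06,0],[0,0,0]],[[0,-0.08,0],[0,0,0]],[[0,-0.1,0],[0,0,0]]])

```text
t: 13.7
eef_pos: [0.5924, 0.0628, 0.1259]
tool_rot: [[0.996, -0.091, -0.0], [-0.091, -0.996, -0.0], [-0.0, 0.0, -1.0]]
force: [-0.8, -3.3, 5.4]
grip_width: 0.0174
finger_force: 61.7
```

apply_moves(targets=[[[0,-0.02,0],[0,0,0]],[[0,-0.04,0],[0,0,0]],[[0,-0.06,0],[0,0,0]],[[0,-0.08,0],[0,0,0]],[[0,-0.1,0],[0,0,0]]])

```text
t: 14.2
eef_pos: [0.5938, 0.0777, 0.1259]
tool_rot: [[0.996, -0.091, -0.0], [-0.091, -0.996, -0.0], [-0.0, 0.0, -1.0]]
force: [-1.2, -3.4, 4.4]
grip_width: 0.0173
finger_force: 61.7
```

apply_moves(targets=[[[0,-0.02,0],[0,0,0]],[[0,-0.04,0],[0,0,0]],[[0,-0.06,0],[0,0,0]],[[0,-0.08,0],[0,0,0]],[[0,-0.1,0],[0,0,0]]])

```text
t: 14.7
eef_pos: [0.5951, 0.0926, 0.1259]
tool_rot: [[0.996, -0.091, -0.0], [-0.091, -0.996, 0.0], [-0.0, -0.0, -1.0]]
force: [0.6, -5.0, 4.0]
grip_width: 0.0167
finger_force: 61.7
```

apply_moves(targets=[[[0,-0.02,0],[0,0,0]],[[0,-0.04,0],[0,0,0]],[[0,-0.06,0],[0,0,0]],[[0,-0.08,0],[0,0,0]],[[0,-0.1,0],[0,0,0]]])

```text
t: 15.2
eef_pos: [0.5965, 0.1076, 0.1259]
tool_rot: [[0.996, -0.091, -0.0], [-0.091, -0.996, -0.0], [-0.0, 0.0, -1.0]]
force: [0.0, -4.1, 4.8]
grip_width: 0.0167
finger_force: 61.7
```

apply_moves(targets=[[[0,-0.02,0],[0,0,0]],[[0,-0.04,0],[0,0,0]],[[0,-0.06,0],[0,0,0]],[[0,-0.08,0],[0,0,0]],[[0,-0.1,0],[0,0,0]]])

```text
t: 15.7
eef_pos: [0.5979, 0.1225, 0.1259]
tool_rot: [[0.996, -0.091, -0.0], [-0.091, -0.996, -0.0], [-0.0, 0.0, -1.0]]
force: [-0.4, -4.2, 4.5]
grip_width: 0.0169
finger_force: 61.7
```

apply_moves(targets=[[[0,-0.02,0],[0,0,0]],[[0,-0.04,0],[0,0,0]],[[0,-0.06,0],[0,0,0]],[[0,-0.08,0],[0,0,0]],[[0,-0.1,0],[0,0,0]]])

```text
t: 16.2
eef_pos: [0.5992, 0.1375, 0.1259]
tool_rot: [[0.996, -0.091, -0.0], [-0.091, -0.996, -0.0], [-0.0, 0.0, -1.0]]
force: [-0.6, -4.2, 5.5]
grip_width: 0.0175
finger_force: 61.7
```

```bash
python3 go.py .5992 .1375 .19 -5.2  .585 -.003 .19 0 .57 -.143 .19 8  .545 -.275 .19 18 .5256 -.3556 .12 20.8 .5256 -.3556 .063 20.8
```

```text
shift [-2.000e-04 -2.000e-04 -4.272e-01] turn [ 0.      0.     -0.0002] j6 1.79 t 16.2 F [-0.6 -4.2  5.5]
shift [-0.0094  0.9414  0.    ] turn [ 0.      0.     -0.0289] j6 1.79 t 16.2 F [-0.6 -4.2  5.5]
shift [-0.1     0.9333  0.    ] turn [ 0.      0.     -0.0444] j6 1.79 t 16.2 F [-0.6 -4.2  5.5]
shift [-0.2875  0.8482  0.    ] turn [ 0.      0.     -0.0556] j6 1.79 t 16.2 F [-0.6 -4.2  5.5]
shift [-0.289   0.4711  0.4667] turn [ 0.      0.     -0.0156] j6 1.79 t 16.2 F [-0.6 -4.2  5.5]
shift [0.   0.   0.38] turn [0. 0. 0.] j6 1.79 t 16.2 F [-0.6 -4.2  5.5]
```

apply_moves(targets=[[[0,0,-0.05],[0,0,0]],[[0,0,-0.15],[0,0,0]],[[0,0,-0.3],[0,0,0]],[[0,0,-0.427],[0,0,0]],[[0,0,-0.427],[0,0,0]]])

```text
t: 16.7
eef_pos: [0.6002, 0.1377, 0.1923]
tool_rot: [[0.996, -0.091, 0.004], [-0.091, -0.996, 0.001], [0.003, -0.001, -1.0]]
force: [0.8, -0.1, -3.3]
grip_width: 0.0172
finger_force: 60.7
```

apply_moves(targets=[[[0,0.2,0],[0,0,-0.007]],[[0,0.4,0],[0,0,-0.014]],[[-0.005,0.6,0],[0,0,-0.021]],[[-0.009,0.8,0],[0,0,-0.028]],[[-0.009,0.941,0],[0,0,-0.029]]])

```text
t: 17.2
eef_pos: [0.584, -0.0047, 0.1888]
tool_rot: [[1.0, -0.0, -0.002], [-0.0, -1.0, 0.0], [-0.002, -0.0, -1.0]]
force: [0.5, -0.1, -3.6]
grip_width: 0.0172
finger_force: 60.5
```

apply_moves(targets=[[[-0.02,0.2,0],[0,0,-0.01]],[[-0.04,0.4,0],[0,0,-0.02]],[[-0.06,0.6,0],[0,0,-0.03]],[[-0.08,0.8,0],[0,0,-0.04]],[[-0.1,0.933,0],[0,0,-0.044]]])

```text
t: 17.7
eef_pos: [0.5692, -0.1447, 0.1888]
tool_rot: [[0.99, 0.138, -0.001], [0.138, -0.99, 0.001], [-0.001, -0.001, -1.0]]
force: [-0.7, 0.4, -4.5]
grip_width: 0.0175
finger_force: 60.5
```

apply_moves(targets=[[[-0.06,0.18,0],[0,0,-0.011]],[[-0.12,0.36,0],[0,0,-0.022]],[[-0.18,0.54,0],[0,0,-0.033]],[[-0.24,0.71,0],[0,0,-0.044]],[[-0.288,0.848,0],[0,0,-0.056]]])

```text
t: 18.2
eef_pos: [0.5438, -0.2761, 0.1887]
tool_rot: [[0.951, 0.31, -0.001], [0.31, -0.951, 0.001], [-0.001, -0.001, -1.0]]
force: [1.7, -0.9, -4.0]
grip_width: 0.0171
finger_force: 60.5
```

apply_moves(targets=[[[-0.07,0.12,0.1],[0,0,-0.004]],[[-0.14,0.24,0.2],[0,0,-0.008]],[[-0.21,0.35,0.3],[0,0,-0.012]],[[-0.289,0.471,0.4],[0,0,-0.016]],[[-0.289,0.471,0.467],[0,0,-0.016]]])

```text
t: 18.7
eef_pos: [0.524, -0.3573, 0.1177]
tool_rot: [[0.935, 0.355, -0.001], [0.355, -0.935, 0.001], [-0.001, -0.001, -1.0]]
force: [0.7, 0.4, -3.9]
grip_width: 0.0169
finger_force: 60.6
```

apply_moves(targets=[[[0,0,0],[0,0,0]],[[0,0,0],[0,0,0]],[[0,0,0],[0,0,0]]])

```text
t: 19.0
eef_pos: [0.5257, -0.3551, 0.1204]
tool_rot: [[0.934, 0.357, 0.001], [0.357, -0.934, -0.0], [0.0, 0.0, -1.0]]
force: [0.0, 0.3, -3.8]
grip_width: 0.0169
finger_force: 60.6
```

```bash
python3 go.py  .5256 -.3556 .065 20.8
```

```text
shift [-0.002   0.0027  0.3694] turn [ 0.0001 -0.0001  0.0006] j6 0.52 t 19.0 F [ 0.   0.3 -3.8]
```

apply_moves(targets=[[[0,0,0.09],[0,0,0]],[[0,0,0.18],[0,0,0]],[[0,0,0.28],[0,0,0]],[[0,0,0.369],[0,0,0]],[[0,0,0.369],[0,0,0]]])

```text
t: 19.5
eef_pos: [0.5242, -0.3548, 0.0619]
tool_rot: [[0.934, 0.356, -0.003], [0.356, -0.934, 0.002], [-0.002, -0.003, -1.0]]
force: [0.3, -0.5, -2.9]
grip_width: 0.0173
finger_force: 60.4
```

apply_moves(targets=[[[0,0,0.01],[0,0,0]],[[0,0,0.02],[0,0,0]],[[0,0,0.03],[0,0,0]],[[0,0,0.03],[0,0,0]],[[0,0,0.03],[0,0,0]]])

```text
t: 20.0
eef_pos: [0.5254, -0.3558, 0.0603]
tool_rot: [[0.934, 0.356, 0.0], [0.356, -0.934, -0.0], [0.0, 0.0, -1.0]]
force: [-0.0, -1.2, -3.0]
grip_width: 0.0176
finger_force: 60.5
```

apply_moves(targets=[[[0,0,0.007],[0,0,0]],[[0,0,0.007],[0,0,0]],[[0,0,0.007],[0,0,0]]])

```text
t: 20.3
eef_pos: [0.5253, -0.3557, 0.059]
tool_rot: [[0.934, 0.356, 0.0], [0.356, -0.934, -0.0], [-0.0, 0.0, -1.0]]
force: [-1.1, -0.1, -3.6]
grip_width: 0.0171
finger_force: 60.5
```

apply_moves(targets=[[[0,0,0.004],[0,0,0]],[[0,0,0.004],[0,0,0]],[[0,0,0.004],[0,0,0]]])

```text
t: 20.6
eef_pos: [0.5253, -0.3557, 0.0585]
tool_rot: [[0.934, 0.356, 0.0], [0.356, -0.934, -0.0], [0.0, 0.0, -1.0]]
force: [-0.7, 0.1, 0.4]
grip_width: 0.0171
finger_force: 60.9
```

apply_moves(targets=[[[0,0,0.003],[0,0,0]],[[0,0,0.003],[0,0,0]],[[0,0,0.003],[0,0,0]]])

```text
t: 20.9
eef_pos: [0.5253, -0.3557, 0.0585]
tool_rot: [[0.934, 0.356, 0.0], [0.356, -0.934, -0.0], [0.0, 0.0, -1.0]]
force: [-1.9, 0.9, 7.2]
grip_width: 0.017
finger_force: 62.3
```

apply_moves(targets=[[[0,0,0],[0,0,0]],[[0,0,0],[0,0,0]],[[0,0,0],[0,0,0]],[[0,0,0],[0,0,0]],[[0,0,0],[0,0,0]]], claw=-1)

```text
t: 21.4
eef_pos: [0.5253, -0.3557, 0.058]
tool_rot: [[0.934, 0.356, -0.0], [0.356, -0.934, -0.0], [-0.0, 0.0, -1.0]]
force: [0.0, -0.1, -0.4]
grip_width: 0.0852
finger_force: 0.0
```

apply_moves(targets=[[[0,0,-0.1],[0,0,0]],[[0,0,-0.3],[0,0,0]],[[0,0,-0.5],[0,0,0]],[[0,0,-0.8],[0,0,0]],[[0,0,-1],[0,0,0]]])

```text
t: 21.9
eef_pos: [0.5257, -0.356, 0.212]
tool_rot: [[0.934, 0.356, 0.002], [0.356, -0.934, -0.002], [0.001, 0.003, -1.0]]
force: [0.5, -1.2, -0.5]
grip_width: 0.0855
finger_force: 0.0
```

```bash
python3 go.py .545 -.24 .209 55 .565 -.12 .209 90 .585 .0 .209 125 .60 .11 .209 150 .6083 .2447 .18 174.8 .6083 .2447 .13 174.8
```

```text
shift [ 0.3958 -0.6767  0.0191] turn [ 0.001  -0.0002 -0.1896] j6 0.52 t 21.9 F [ 0.5 -1.2 -0.5]
shift [ 0.7318 -0.3496  0.    ] turn [ 0.      0.     -0.1944] j6 0.52 t 21.9 F [ 0.5 -1.2 -0.5]
shift [0.8    0.1333 0.    ] turn [ 0.      0.     -0.1944] j6 0.52 t 21.9 F [ 0.5 -1.2 -0.5]
shift [0.5434 0.5025 0.    ] turn [ 0.      0.     -0.1389] j6 0.52 t 21.9 F [ 0.5 -1.2 -0.5]
shift [0.4011 0.8054 0.1933] turn [ 0.      0.     -0.1378] j6 0.52 t 21.9 F [ 0.5 -1.2 -0.5]
shift [0.     0.     0.3333] turn [0. 0. 0.] j6 0.52 t 21.9 F [ 0.5 -1.2 -0.5]
```

apply_moves(targets=[[[0.08,-0.13,0],[0,0,-0.038]],[[0.16,-0.27,0],[0,0,-0.076]],[[0.24,-0.4,0],[0,0,-0.114]],[[0.32,-0.54,0.01],[0,0,-0.152]],[[0.396,-0.677,0.019],[0,0,-0.19]]])

```text
t: 22.4
eef_pos: [0.5447, -0.2387, 0.2063]
tool_rot: [[0.569, 0.823, 0.001], [0.823, -0.569, -0.0], [0.0, 0.001, -1.0]]
force: [-0.1, -0.3, 0.1]
grip_width: 0.0854
finger_force: 0.0
```

apply_moves(targets=[[[0.15,-0.07,0],[0,0,-0.039]],[[0.29,-0.14,0],[0,0,-0.078]],[[0.44,-0.21,0],[0,0,-0.117]],[[0.59,-0.28,0],[0,0,-0.156]],[[0.732,-0.35,0],[0,0,-0.194]]])

```text
t: 22.9
eef_pos: [0.5646, -0.1185, 0.2063]
tool_rot: [[-0.005, 1.0, 0.001], [1.0, 0.005, -0.0], [-0.0, 0.001, -1.0]]
force: [-0.0, -0.1, -0.3]
grip_width: 0.0856
finger_force: 0.0
```

apply_moves(targets=[[[0.16,0.03,0],[0,0,-0.039]],[[0.32,0.05,0],[0,0,-0.078]],[[0.48,0.08,0],[0,0,-0.117]],[[0.64,0.11,0],[0,0,-0.156]],[[0.8,0.133,0],[0,0,-0.194]]])

```text
t: 23.4
eef_pos: [0.5846, 0.0014, 0.2063]
tool_rot: [[-0.576, 0.817, 0.001], [0.817, 0.576, -0.0], [-0.001, 0.001, -1.0]]
force: [0.8, -1.0, -0.7]
grip_width: 0.0856
finger_force: 0.0
```

```bash
python3 - <<'E'
from m2 import *
for n in("scene","top"):
    p,d,K,T=cam(n); np.savez(n+"3.npz",p=p,d=d,K=K,T=T); W=cloud(d,K,T)
    for nm,m in(("bar",(abs(W[...,0]-.525)<.06)&(abs(W[...,1]+.355)<.06)&(W[...,2]>.06)),("dial",(abs(W[...,0]-.608)<.04)&(abs(W[...,1]-.244)<.03)&(W[...,2]>.088)&(W[...,2]<.112))):
        Q=W[m]; 
        if len(Q)<8: print(n,nm,len(Q)); continue
        e=cv2.minAreaRect((Q[:,:2]*1000).astype(np.float32)); print(n,nm,len(Q),Q.mean(0).round(4),np.round(e[0],1),np.round(e[1],1),round(e[2],1))
cv2.imwrite("pics/placed.png",np.load("scene3.npz")["p"][130:290,120:440][:,:,::-1].repeat(2,0).repeat(2,1))
E
python3 go.py .60 .11 .209 150 .6083 .2447 .18 174.8 .6083 .2447 .13 174.8
```

```text
scene bar 117 [ 0.5277 -0.3553  0.0737] [ 522.9 -357.6] [79. 18.] 21.0
scene dial 67 [0.6116 0.2422 0.0992] [609.5 242.7] [14.1 47.3] 83.4
top bar 186 [ 0.5212 -0.3536  0.0727] [ 521.4 -354.8] [75.4 19.8] 19.9
top dial 90 [0.6051 0.2448 0.0997] [607.  245.3] [13.9 48.4] 86.1
shift [ 0.524   0.4961 -0.0182] turn [ 3.000e-04  1.000e-04 -1.374e-01] j6 -0.71 t 23.5 F [ 0.8 -0.5  0.3]
shift [0.4011 0.8054 0.1933] turn [ 0.      0.     -0.1378] j6 -0.71 t 23.5 F [ 0.8 -0.5  0.3]
shift [0.     0.     0.3333] turn [0. 0. 0.] j6 -0.71 t 23.5 F [ 0.8 -0.5  0.3]
```

View pics/placed.png

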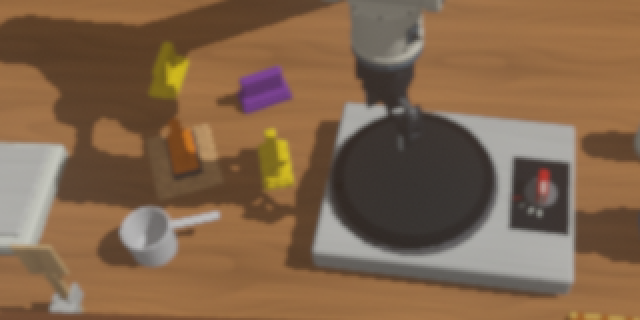

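The block stands upright near the trivet's middle (pixel 183,150), and the dial (543,185) is at rest. Going to the dial.

apply_moves(targets=[[[0.1,0.1,0],[0,0,-0.028]],[[0.21,0.2,0],[0,0,-0.055]],[[0.31,0.3,0],[0,0,-0.082]],[[0.42,0.4,-0.01],[0,0,-0.11]],[[0.524,0.496,-0.018],[0,0,-0.137]]])

```text
t: 24.0
eef_pos: [0.6005, 0.1077, 0.2088]
tool_rot: [[-0.863, 0.505, 0.001], [0.505, 0.863, -0.0], [-0.001, 0.0, -1.0]]
force: [-1.0, -0.1, -0.2]
grip_width: 0.0855
finger_force: 0.0
```

apply_moves(targets=[[[0.08,0.16,0.04],[0,0,-0.028]],[[0.16,0.32,0.08],[0,0,-0.055]],[[0.24,0.48,0.12],[0,0,-0.083]],[[0.32,0.64,0.16],[0,0,-0.11]],[[0.401,0.805,0.193],[0,0,-0.138]]])

```text
t: 24.5
eef_pos: [0.6099, 0.2424, 0.1795]
tool_rot: [[-0.995, 0.096, 0.0], [0.096, 0.995, -0.0], [-0.0, -0.0, -1.0]]
force: [0.2, -0.3, -0.2]
grip_width: 0.0851
finger_force: 0.0
```

apply_moves(targets=[[[0,0,0.1],[0,0,0]],[[0,0,0.2],[0,0,0]],[[0,0,0.333],[0,0,0]],[[0,0,0.333],[0,0,0]],[[0,0,0.333],[0,0,0]]])

```text
t: 25.0
eef_pos: [0.61, 0.2416, 0.1297]
tool_rot: [[-0.995, 0.099, 0.0], [0.099, 0.995, -0.0], [-0.0, -0.0, -1.0]]
force: [0.3, -0.6, 0.0]
grip_width: 0.0856
finger_force: 0.0
```

```bash
python3 go.py .6083 .2442 .095 174.8
```

```text
shift [0.0128 0.0162 0.2315] turn [-0.      0.     -0.0026] j6 -1.19 t 25.0 F [ 0.3 -0.6  0. ]
```

apply_moves(targets=[[[0.013,0.016,0.08],[0,0,-0.003]],[[0.013,0.016,0.16],[0,0,-0.003]],[[0.013,0.016,0.232],[0,0,-0.003]],[[0.013,0.016,0.232],[0,0,-0.003]],[[0.013,0.016,0.232],[0,0,-0.003]]])

```text
t: 25.5
eef_pos: [0.6079, 0.2446, 0.0938]
tool_rot: [[-0.996, 0.088, -0.001], [0.088, 0.996, -0.0], [0.001, -0.0, -1.0]]
force: [-0.7, -0.7, 0.8]
grip_width: 0.0856
finger_force: 0.0
```

apply_moves(targets=[[[0,0,0],[0,0,0]],[[0,0,0],[0,0,0]],[[0,0,0],[0,0,0]],[[0,0,0],[0,0,0]],[[0,0,0],[0,0,0]]], claw=1)

```text
t: 26.0
eef_pos: [0.6081, 0.2447, 0.0943]
tool_rot: [[-0.996, 0.088, 0.0], [0.088, 0.996, 0.0], [-0.0, 0.0, -1.0]]
force: [-1.8, 1.9, 18.9]
grip_width: 0.013
finger_force: 61.2
```

apply_moves(targets=[[[0,0,0],[0,0,0]],[[0,0,0],[0,0,0]],[[0,0,0],[0,0,0]]])

```text
t: 26.3
eef_pos: [0.6081, 0.2447, 0.0944]
tool_rot: [[-0.996, 0.088, 0.0], [0.088, 0.996, 0.0], [-0.0, 0.0, -1.0]]
force: [-2.2, 0.6, 5.5]
grip_width: 0.0131
finger_force: 58.8
```

```bash
python3 go.py .6083 .2442 .095 174.8; python3 -c "
from h import *; print(robot.sense()['moment'])"
```

```text
shift [-0.0018 -0.0032 -0.0041] turn [0.     0.0001 0.0008] j6 -1.19 t 26.3 F [-2.2  0.6  5.5]
[ 0.01782766  0.27221494 -0.0153417 ]
```

apply_moves(targets=[[[0,0,0],[0,0,0.03]],[[0,0,0],[0,0,0.06]],[[0,0,0],[0,0,0.09]],[[0,0,0],[0,0,0.12]],[[0,0,0],[0,0,0.15]]])

```text
t: 26.8
eef_pos: [0.608, 0.2445, 0.0944]
tool_rot: [[-0.846, 0.534, 0.0], [0.534, 0.846, -0.0], [-0.0, -0.0, -1.0]]
force: [-1.6, -2.0, 6.3]
grip_width: 0.0131
finger_force: 59.1
```

apply_moves(targets=[[[0,0,0],[0,0,0.03]],[[0,0,0],[0,0,0.06]],[[0,0,0],[0,0,0.09]],[[0,0,0],[0,0,0.12]],[[0,0,0],[0,0,0.15]]])

```text
t: 27.3
eef_pos: [0.6079, 0.2444, 0.0944]
tool_rot: [[-0.511, 0.86, -0.0], [0.86, 0.511, -0.0], [-0.0, -0.0, -1.0]]
force: [-3.0, -3.2, 7.6]
grip_width: 0.013
finger_force: 59.3
```

apply_moves(targets=[[[0,0,0],[0,0,0.025]],[[0,0,0],[0,0,0.05]],[[0,0,0],[0,0,0.075]],[[0,0,0],[0,0,0.1]],[[0,0,0],[0,0,0.11]]])

```text
t: 27.8
eef_pos: [0.6077, 0.2443, 0.0944]
tool_rot: [[-0.19, 0.982, -0.0], [0.982, 0.19, -0.001], [-0.0, -0.001, -1.0]]
force: [-4.4, -2.5, 8.2]
grip_width: 0.0133
finger_force: 59.3
```

apply_moves(targets=[[[0,0,0],[0,0,0]],[[0,0,0],[0,0,0]],[[0,0,0],[0,0,0]]])

```text
t: 28.1
eef_pos: [0.6078, 0.2443, 0.0944]
tool_rot: [[-0.194, 0.981, -0.0], [0.981, 0.194, -0.001], [-0.0, -0.001, -1.0]]
force: [-4.4, -3.1, 7.4]
grip_width: 0.013
finger_force: 59.3
```

Run:
```python
from m2 import *
s=robot.sense(); r=s["tool_rot"]; print(s["t"],"turned",1.3*0+np.radians(174.95)-np.arctan2(r[1][0],r[0][0]),s["moment"],s["force"])
for n in("scene","top"):
    p,d,K,T=cam(n); np.savez(n+"4.npz",p=p,d=d,K=K,T=T)
s=np.load("scene4.npz")["p"]; t=np.load("top4.npz")["p"]
r=lambda i:cv2.resize(i,(390,390),interpolation=cv2.INTER_CUBIC)
cv2.imwrite("pics/dial.png",np.hstack([r(t[110:230,190:310]),r(s[180:270,340:430])])[:,:,::-1])
```

```text
28.1 turned 1.2879266280766086 [-0.51714389  0.56109695  0.17750387] [-4.41896856 -3.1253492   7.35335685]
```

View pics/dial.png

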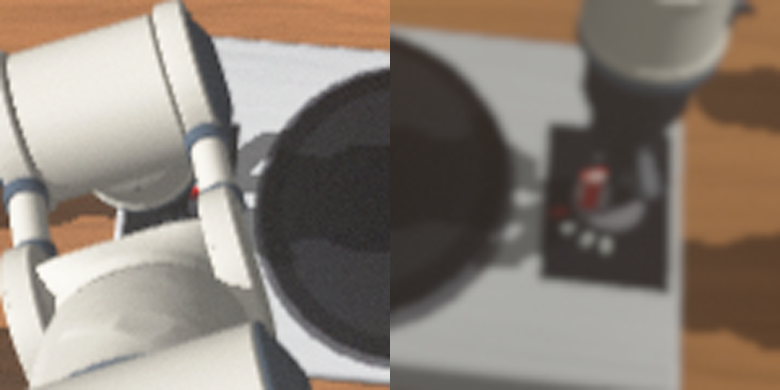

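The dial bar is turned towards the red mark (right crop about 592,185, red mark at 558,210). I'll add a small margin past 1.25 rad, still under the 1.40 stop.

apply_moves(targets=[[[0,0,0],[0,0,0.01]],[[0,0,0],[0,0,0.01]],[[0,0,0],[0,0,0.01]],[[0,0,0],[0,0,0.01]]])

```text
t: 28.6
eef_pos: [0.6077, 0.2443, 0.0944]
tool_rot: [[-0.163, 0.987, -0.001], [0.987, 0.163, -0.001], [-0.0, -0.001, -1.0]]
force: [-3.3, -3.6, 7.7]
grip_width: 0.0129
finger_force: 59.3
```

Run:
```python
from m2 import *
s=robot.sense(); r=s["tool_rot"]; print(s["t"],"turned",np.radians(174.95)-np.arctan2(r[1][0],r[0][0]),s["moment"],s["force"],s["finger_force"])
p,d,K,T=cam("scene"); W=cloud(d,K,T); H,S,V=hsvof(p)
m=((H<8)|(H>172))&(S>110)&(W[...,2]>.08)&(abs(W[...,0]-.608)<.04)&(abs(W[...,1]-.244)<.04)
Q=W[m]; print(len(Q)); e=cv2.minAreaRect((Q[:,:2]*1000).astype(np.float32)); print(e)
```

```text
28.6 turned 1.3193509468620452 [-0.49992788  0.55659924  0.14138939] [-3.28252923 -3.6192238   7.67083722] 59.33187425136566
11
((616.9767456054688, 229.1416473388672), (4.336802005767822, 8.741928100585938), 18.547317504882812)
```

```bash
python3 -c "
from plant import robot; print(robot.finish_job())"
```

```text
the job is handed in; nothing more can be done
None
```

I handed the job in at about 28.7 s. The comal was scraped in one slow pass with a net push of about 8 N, the orange block is upright near the trivet's middle, and the gripper is still holding the red dial at about 1.32 rad by wrist angle (third click 1.25, stop 1.40); the camera could not confirm the dial angle itself.

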